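# Set and lock a depth gauge in a mortise

### The arm

A 6-joint arm with a two-finger parallel gripper is mounted at the origin on the work surface. World frame = base frame: x ahead of the robot, y to its left, z up, the work surface at z = 0. Lengths are in m, angles in rad, forces in N, time in s.
With the tool pointing down it reaches from about 0.375 to 0.9 m from the base axis. Payload 3.1 kg.
Tool frame: the origin (TCP) lies at the centre of the arm's flange, where the gripper is bolted on; the fingertips stand 182 mm ahead of it and the grasp point (between the pads) lies 164 mm ahead of it; z points along the fingers, y is the line along which they close (so a half turn about z gives the same grasp; the last joint's range is limited). The gripper opens to 87 mm and grips with 3 to 60 N. Pads are 19 mm wide; open, the fingers measure 117 mm over their backs; the gripper's body (75 mm by 190 mm) begins 51 mm behind the grasp point.
Start: joints at [-1.317, 0.527, 1.433, -0, 1.181, -0.178], TCP at [0.262, -0.567, 0.405] pointing down, gripper open.
Joint ranges: [-3.08, 3.08], [-0.75, 2.2], [0.22, 2.44], [-1.43, 4.57], [0, 2.65], [-2.85, 2.85]. Speed limits (rad/s): [2.79, 2.79, 3.14, 3.14, 3.14, 3.14].

### API

Orientations are given as a unit quaternion [x, y, z, w].
In Python, from rig import * gives the robot as it stands.
- The arm moves only by the tool move_arm, never from a script. Its argument "commands" is a list that holds one entry, the list of rows, each a list of 6 numbers: the shift along the tool's x, y, z in units of 40 mm (1.0 is 40 mm), then the turn, a rotation vector about the tool's x, y, z in rad. A call has 1 to 12 rows; each row is the pose to reach, as a shift and turn from the pose commanded when the call began, along the tool's axes at that moment; what a row does not reach only later rows make up. A row lasts 1/8 s, in which the tool goes at most 62.5 mm and 10.7 degrees, less where a joint would pass 70% of its speed; a pose out of reach is approached as far as the arm can. A call with a gripper value outside its range is refused whole. "claw" is the closure, from -1 (fully open) to 1 (shut), so that 0 is half open, set as the call begins (left out, the last holds). The fingers move at their own pace and stop on an object; "squeeze" is the grip in N (left out, the last holds). Time passes only in rows, so rows that repeat a pose let the fingers close. It gives the time, the measured TCP pose, the force, the opening and the grip force at its end, in the units of the state.
- get_obs(): the state, without advancing time (a new reading comes with each control period).
- camera(name): name is "side" or "top" or "wrist"; returns a dict with "pixels" (420x560x3 uint8, blue, green, red), "range_z" (420x560 float32, m along the optical axis (not along the pixel's ray), 0 where there is no reading), "camera_matrix" (3x3 intrinsics, pixels), "extrinsics" (4x4, takes a point from world to camera coordinates). Camera axes: x right, y up, looking along -z (the intrinsics and any distortion apply to the point x, -y, -z); pixel columns grow to the right and rows downward; lengths in m; the calibration is good to about 2 mm. A picture is of the moment at which its call begins.
- hand_in(): hands the job in; it is judged then, once.
The state is a dict: "time": time; "q": joint angles; "joint_velocities": joint speeds; "joint_torque": joint torques, N m; "position": TCP position; "tool_rot": TCP orientation; "ft_force": force on the tool from outside, world axes, zero at the start; "moment": the same for the moment, N m; "grip_width": finger opening in m; "grip_force": force on a finger pad.
Only numpy, scipy, OpenCV 4.12 (cv2) and the standard library are available. Lean on these libraries where they do the work, as an engineer would, in place of code of your own. Each camera call takes 0.05 s, during which the arm holds its last target. There are 200 camera calls.

### The job

Stand the depth gauge flat on the clamped beam with its probe over the mortise, push the probe down gently until it bears on the bottom of the mortise, then press the red lock lever fully down so the slide keeps that depth. Leave the gauge standing there, locked, with the probe still on the bottom, and do not disturb the other things on the bench.

Things in the scene. Friction and masses are not known exactly. Their poses are not given: they have to be found in the camera images.
- beam: The pale wooden beam fixed on the bench, 220 mm long (its x axis), 70 mm wide (y), 60 mm high, with a dark wooden stop block (35 mm high) at each end; origin at the centre of its underside. It does not move.
- mortise (a point): Centre of the mortise's mouth, level with the beam's top face; axes as the beam's. The mortise is a blind slot 60 mm long (along the beam's x) by 24 mm wide (y) with vertical walls and a flat wooden bottom; its depth is not known: somewhere from 22 to 42 mm. The bottom is rigid.
- gauge_base (a point): Loose depth gauge (0.3 to 0.45 kg in all), standing on the bench at the start: centre of the underside of its aluminium bridge, a flat bar 150 mm long (x), 40 mm wide (y), 16 mm thick (z up). The probe passes vertically through its centre; the lock lever is on its +x half. The bridge is to lie along the beam over the mortise, either way round, with its underside on the beam's top face; the probe must clear the mortise's walls.
- probe_head (a point): Centre of the probe's black square head, 20 x 20 x 24 mm, faces along the gauge's x and y: the place to grip, best with the fingers closing along the gauge's y. It is 85 mm above the bridge's underside when the probe is up and sinks with the probe. Below it is a steel bar 8 x 8 mm. The whole gauge can be lifted by the head: the bridge then hangs on the probe's upper stop.
- probe_tip (a point): Centre of the probe's flat lower end, 8 x 8 mm; 1 mm above the bridge's underside when the probe is up. It must not be pressed on the mortise's bottom with more than 20 N.
- probe (a joint): How far the probe has been pushed down through the bridge, m: 0 up (as at the start), at most 0.046. It slides with about 3.5 N of friction and stays where it is left.
- lock (a joint): Lock lever angle, rad: 0 raised (0.8 rad above level), 0.8 fully down (level, locked); it starts between 0 and 0.15 and stays where it is left. Fully down it clamps a shoe on the probe. Pressed 38 mm from the hinge it takes 3 to 6 N to move, more as the shoe bites near the end; it stops hard when level.
- lock_tip (a point): Outer end of the red lock lever, 60 mm long, 6 mm thick, with a thumb pad 24 mm wide over its outer 22 mm. Its hinge axis is parallel to the gauge's y, 20 mm along the gauge's x from the probe's axis and 24 mm above the bridge's underside; from there the lever rises outwards along the gauge's +x. A straight downward push 38 mm from the hinge (58 mm from the probe's axis) stays on it all the way down.
- mallet: Hammer-shaped mallet lying on the bench; origin at its underside. To be left alone.
- screwdriver: Screwdriver lying on the bench; origin at its underside. To be left alone.
- offcut: Wooden offcut, 90 x 45 x 30 mm, lying on the bench; origin at its underside. To be left alone.
- glue: Yellow glue bottle, 60 mm wide, 150 mm high, standing on the bench; origin at its underside. To be left alone.
- screws: Glass jar, 66 mm wide, 75 mm high, standing on the bench; origin at its underside. To be left alone.
- mug: Blue mug, 80 mm wide, 90 mm high, standing on the bench; origin at its underside. To be left alone.
- square: Try square, wooden stock 100 mm, steel blade 160 mm, lying on the bench; origin at its underside. To be left alone.
Things that resemble listed ones, but are neither listed nor needed, are in the scene too. Of the things that look like the part that bears gauge_base, the middle-sized one is meant.

How it is judged:
By the outcome, as a careful person would: the job done as asked, in the order asked, and still so for the second after the job is handed in, with the robot touching nothing.
It also fails if it takes over 54 s, if anything falls off the work surface, if the arm or the gripper's body presses on something with over 40 N, if the wrist force passes 120 N, or if a joint passes its speed limit or range.

## Working session

There is one attempt and no reset: what is moved stays moved. The work goes in short steps, Python scripts to look and compute and a tool call to move; the robot and the scene stay as the last step left them, time stands still between calls to the robot, and variables do not carry over. Pictures are saved under pics/ and viewed, at most 10 in all, crops included, and the job is handed in when it is done.

Besides the shell and the picture viewer there is one more tool, called after ">>>" as name(argument=value, ...) on one line, values as JSON. move_arm: Moves the arm, as the interface text tells. Its arguments: {"type":"object","properties":{"commands":{"type":"array","items":{"type":"array","items":{"type":"array","items":{"type":"number"}}}},"claw":{"type":"number"},"squeeze":{"type":"number"}},"required":["commands"]}

```bash
ls; mkdir -p pics; cat > h.py <<'E'
from rig import *
import numpy as np, cv2
from scipy.spatial.transform import Rotation as R
def snap(n,f):
    c=camera(n); cv2.imwrite('pics/%s.png'%f,c['pixels']); np.savez('pics/%s.npz'%f,**c); return c
def load(f): return dict(np.load('pics/%s.npz'%f))
def cloud(c):
    K=c['camera_matrix'];E=c['extrinsics'];z=c['range_z']
    v,u=np.mgrid[:z.shape[0],:z.shape[1]]
    p=np.stack([(u-K[0,2])/K[0,0]*z,-(v-K[1,2])/K[1,1]*z,-z],-1)
    return (p-E[:3,3])@E[:3,:3]
E
python3 - <<'E'
from h import *
o=get_obs();print({k:np.round(v,3) for k,v in o.items()})
a=snap('top','top0');b=snap('side','side0')
for c in(a,b):print(c['camera_matrix'],c['extrinsics'].round(3),(c['range_z']>0).mean(), [k for k in c])
E
```

```text
pics
{'time': np.float64(0.0), 'q': array([-1.317,  0.528,  1.434, -0.   ,  1.181, -0.179]), 'joint_velocities': array([ 0.   , -0.001, -0.001, -0.002, -0.001,  0.   ]), 'joint_torque': array([ -0.   , -44.005, -17.659,   0.063,   0.058,  -0.   ]), 'position': array([ 0.262, -0.567,  0.404]), 'tool_rot': array([ 0.977,  0.215, -0.   , -0.001]), 'ft_force': array([ 0.812,  0.201, -0.255]), 'moment': array([-0.03 , -0.014,  0.009]), 'grip_force': np.float64(0.0), 'grip_width': np.float64(0.087)}
[[543.96399725   0.         283.86722344]
 [  0.         543.96399725 204.11315908]
 [  0.           0.           1.        ]] [[ 0.027 -1.     0.007 -0.016]
 [ 0.993  0.027  0.118 -0.597]
 [-0.118  0.004  0.993 -1.622]
 [ 0.     0.     0.     1.   ]] 0.9960926870748299 ['pixels', 'range_z', 'camera_matrix', 'extrinsics']
[[397.33175751   0.         277.9778418 ]
 [  0.         397.33175751 206.53982985]
 [  0.           0.           1.        ]] [[-0.978 -0.208  0.01   0.551]
 [ 0.112 -0.483  0.868 -0.12 ]
 [-0.175  0.85   0.496 -1.178]
 [ 0.     0.     0.     1.   ]] 0.9960246598639456 ['pixels', 'range_z', 'camera_matrix', 'extrinsics']
```

View pics/top0.png

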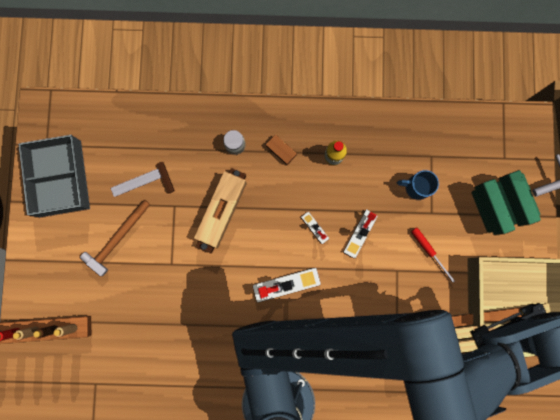

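View pics/side0.png

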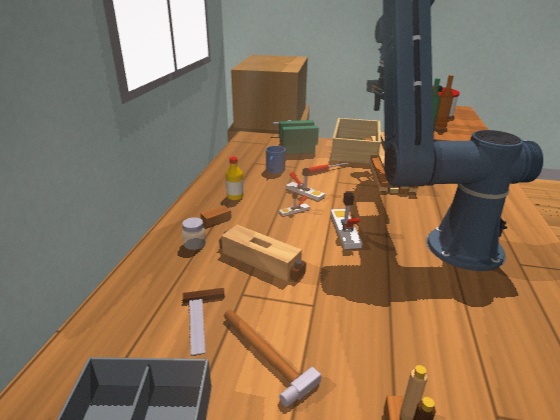

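The top view shows three gauge look-alikes: small (315,227), middle (361,233) and large (286,285). The beam is at (220,208) with its mortise near (222,207). By the description I want the middle one (361,233). I'll check that with a crop and measurements.

```bash
python3 - <<'E'
from h import *
c=load('top0');P=cloud(c);im=c['pixels'];hsv=cv2.cvtColor(im,cv2.COLOR_BGR2HSV)
z=P[...,2]
print('bench z',np.median(z[260:300,150:230]))
def rect(m,name,minA=30):
    n,l,s,ce=cv2.connectedComponentsWithStats(m.astype(np.uint8))
    for i in range(1,n):
        if s[i,4]<minA: continue
        q=P[l==i]; r=cv2.minAreaRect(q[:,:2].astype(np.float32))
        print(name,ce[i].round(),s[i,4],'z',np.percentile(q[:,2],[5,50,95]).round(3),'c',np.round(r[0],4),'sz',np.round(r[1],3),'a',round(r[2],1))
roi=np.zeros(z.shape,bool);roi[180:310,240:400]=1
rect(roi&(z>0.008)&(z<0.03),'bridge'); rect(roi&(z>0.008),'all')
red=((hsv[...,0]<6)|(hsv[...,0]>174))&(hsv[...,1]>200)&(hsv[...,2]>100)
rect(roi&red,'red',8)
rect(roi&(z>0.075),'head',3)
roi=np.zeros(z.shape,bool);roi[160:260,185:255]=1
rect(roi&(z>0.05),'beam'); rect(roi&(z>0.02)&(z<0.05),'lowbeam',10)
a=cv2.resize(im[195:310,240:400],None,fx=4,fy=4,interpolation=2)
cv2.imwrite('pics/crop0.png',a)
E
```

```text
bench z 0.0006160115563073603
bridge [313. 227.] 213 z [0.008 0.013 0.023] c [ 0.5313 -0.0969] sz [0.107 0.042] a 33.7
bridge [356. 238.] 429 z [0.01  0.017 0.025] c [ 0.5142 -0.2355] sz [0.042 0.154] a 63.6
bridge [370. 225.] 48 z [0.01  0.016 0.027] c [ 0.5462 -0.2723] sz [0.016 0.053] a 45.0
bridge [290. 284.] 876 z [0.015 0.021 0.028] c [ 0.3545 -0.0123] sz [0.061 0.204] a 18.2
all [242. 186.] 63 z [0.017 0.056 0.065] c [0.6444 0.1314] sz [0.013 0.043] a 75.9
all [315. 228.] 270 z [0.008 0.014 0.066] c [ 0.5313 -0.0969] sz [0.107 0.042] a 33.7
all [360. 234.] 640 z [0.01  0.019 0.096] c [ 0.4595 -0.1591] sz [0.103 0.335] a 36.4
all [286. 285.] 1187 z [0.015 0.023 0.127] c [ 0.3641 -0.0092] sz [0.081 0.204] a 18.2
red [370. 218.] 51 z [0.035 0.057 0.066] c [ 0.5607 -0.2593] sz [0.017 0.053] a 56.5
red [322. 235.] 12 z [0.028 0.042 0.047] c [ 0.5074 -0.1165] sz [0.021 0.007] a 34.7
red [266. 290.] 103 z [0.046 0.075 0.093] c [0.3551 0.0256] sz [0.037 0.093] a 45.5
head [364. 232.] 54 z [0.082 0.096 0.102] c [ 0.5143 -0.2363] sz [0.02 0.02] a 63.0
head [286. 286.] 91 z [0.123 0.129 0.134] c [ 0.3532 -0.0129] sz [0.026 0.026] a 15.7
head [262. 293.] 85 z [0.077 0.086 0.095] c [0.3559 0.0313] sz [0.033 0.099] a 42.7
beam [219. 209.] 1591 z [0.054 0.061 0.067] c [0.5377 0.0985] sz [0.273 0.222] a 68.2
lowbeam [237. 174.] 93 z [0.029 0.037 0.049] c [0.6871 0.1475] sz [0.05 0.02] a 68.2
lowbeam [231. 214.] 88 z [0.021 0.037 0.049] c [0.5621 0.1599] sz [0.003 0.218] a 68.3
lowbeam [219. 209.] 146 z [0.031 0.037 0.046] c [0.5756 0.1954] sz [0.023 0.059] a 70.2
lowbeam [204. 247.] 108 z [0.028 0.035 0.048] c [0.4613 0.2372] sz [0.051 0.022] a 68.6
```

View pics/crop0.png

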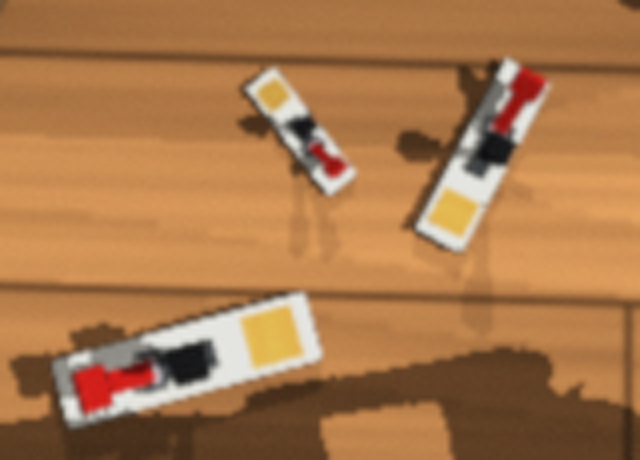

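The crop confirms it: the middle gauge (crop (490,150)) measures about 150 × 40 mm with its head top at 0.097 m. The small one is about 107 mm long and the large one 204 mm. Moving above it now.

>>> move_arm(commands=[[[9.2,-4.87,1.35,0,0,0.894],[9.2,-4.87,1.35,0,0,0.894],[9.2,-4.87,1.35,0,0,0.894],[9.2,-4.87,1.35,0,0,0.894],[9.2,-4.87,1.35,0,0,0.894],[9.2,-4.87,1.35,0,0,0.894],[9.2,-4.87,1.35,0,0,0.894],[9.2,-4.87,1.35,0,0,0.894],[9.2,-4.87,1.35,0,0,0.894],[9.2,-4.87,1.35,0,0,0.894],[9.2,-4.87,1.35,0,0,0.894],[9.2,-4.87,1.35,0,0,0.894]]], claw=-1)

```text
time: 1.6
position: [0.5141, -0.237, 0.3509]
tool_rot: [0.973, -0.229, 0.0, 0.0]
ft_force: [-0.5, -0.4, 0.6]
grip_width: 0.0872
grip_force: 0.0
```

```bash
cat >> h.py <<'E'
def pose():
    o=get_obs();p=o['position'];r=R.from_quat(o['tool_rot']);return p,r
def plan(x,y,z,yaw):
    "shift (units) and turn to put the TCP at x,y,z, pointing down, tool x at yaw deg"
    p,r=pose(); t=R.from_euler('z',yaw,degrees=True)*R.from_euler('x',180,degrees=True)
    return (r.inv().apply(np.array([x,y,z])-p)/0.04).round(3),(r.inv()*t).as_rotvec().round(3)
E
python3 - <<'E'
from h import *
p,r=pose();print(p.round(4),r.as_matrix().round(3)[:,0],get_obs()['time'])
c=snap('wrist','w1');P=cloud(c);z=P[...,2];print(c['extrinsics'].round(3))
near=np.hypot(P[...,0]-.514,P[...,1]+.236)<0.1
for lo,hi in((.012,.02),(.09,.102)):
    m=near&(z>lo)&(z<hi); q=P[m]; r=cv2.minAreaRect(q[:,:2].astype(np.float32)); v,u=np.nonzero(m); print(m.sum(),np.median(q[:,2]),r,u.mean(),v.mean())
E
```

```text
[ 0.5141 -0.237   0.3509] [ 0.895 -0.447  0.   ] 1.6
[[-0.447 -0.894  0.001  0.018]
 [ 0.857 -0.429 -0.286 -0.523]
 [ 0.256 -0.127  0.958 -0.5  ]
 [ 0.     0.     0.     1.   ]]
4381 0.014936018150272297 ((0.5140160918235779, -0.23846086859703064), (0.039658788591623306, 0.14916430413722992), 62.51951217651367) 287.2428669253595 185.01985847979913
816 0.09563195963196577 ((0.5138978362083435, -0.23811890184879303), (0.019532734528183937, 0.020838867872953415), 62.950653076171875) 287.9007352941176 212.29044117647058
```

View pics/w1.png

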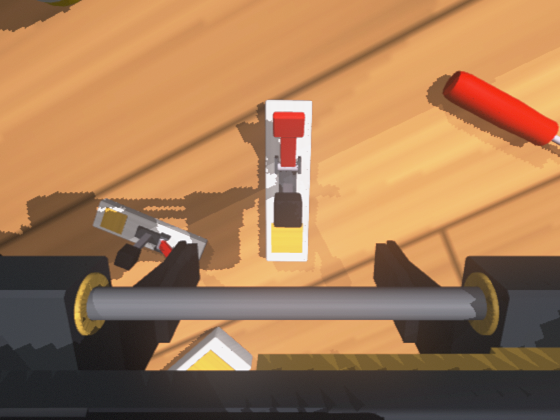

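The wrist view shows the gauge head at (288,212) and the lever at (288,130). The gauge is aligned with the tool and the gripper is clear of the neighbours. Descending and gripping.

>>> move_arm(commands=[[[0,0.02,0.8,0,0,0.012],[0,0.02,1.6,0,0,0.012],[0,0.02,2.2,0,0,0.012],[0,0.02,2.55,0,0,0.012],[0,0.02,2.55,0,0,0.012],[0,0.02,2.55,0,0,0.012]]])

```text
time: 2.4
position: [0.5145, -0.2372, 0.2495]
tool_rot: [0.972, -0.234, 0.001, 0.0]
ft_force: [-0.2, 0.0, 0.0]
grip_width: 0.0868
grip_force: 0.0
```

>>> move_arm(commands=[[[0,0,0,0,0,0],[0,0,0,0,0,0],[0,0,0,0,0,0],[0,0,0,0,0,0],[0,0,0,0,0,0],[0,0,0,0,0,0],[0,0,0,0,0,0],[0,0,0,0,0,0]]], claw=1, squeeze=35)

```text
time: 3.4
position: [0.5142, -0.2369, 0.2487]
tool_rot: [0.972, -0.234, -0.0, 0.0]
ft_force: [-0.4, -0.1, -0.2]
grip_width: 0.0197
grip_force: 35.0
```

>>> move_arm(commands=[[[0,0,-0.2,0,0,0],[0,0,-0.6,0,0,0],[0,0,-1.2,0,0,0],[0,0,-1.9,0,0,0],[0,0,-2.6,0,0,0],[0,0,-2.9,0,0,0],[0,0,-2.9,0,0,0]]])

```text
time: 4.28
position: [0.5142, -0.2368, 0.3658]
tool_rot: [0.972, -0.234, 0.001, 0.0]
ft_force: [-0.2, 0.6, -3.2]
grip_width: 0.0195
grip_force: 35.0
```

```bash
python3 - <<'E'
from h import *
c=load('top0');P=cloud(c);hsv=cv2.cvtColor(c['pixels'],cv2.COLOR_BGR2HSV)
# beam axes from stops; use points near beam only
b=np.hypot(P[...,0]-.574,P[...,1]-.194)<.15
ang=np.deg2rad(-21.8);ex=np.array([np.cos(ang),np.sin(ang)]);ey=np.array([-ex[1],ex[0]])
d=P[...,:2]-[.574,.194];X=d@ex;Y=d@ey;z=P[...,2]
top=b&(z>.054)&(abs(Y)<.05)&(abs(X)<.13)
print('top z',np.median(z[top]),'X',np.percentile(X[top],[.5,99.5]),'Y',np.percentile(Y[top],[.5,99.5]))
r=cv2.minAreaRect(P[top][:,:2].astype(np.float32));print(r)
# mortise mouth: pixel contour of non-top inside, cast onto z=.06
K=c['camera_matrix'];E=c['extrinsics'];cam=-E[:3,:3].T@E[:3,3]
t=top.astype(np.uint8);cn,h=cv2.findContours(t,cv2.RETR_CCOMP,cv2.CHAIN_APPROX_NONE)
for i,k in enumerate(cn):
    if h[0][i][3]>=0 and len(k)>15:
        k=k[:,0];ray=np.c_[(k[:,0]-K[0,2])/K[0,0],-(k[:,1]-K[1,2])/K[1,1],-np.ones(len(k))]@E[:3,:3]
        q=cam+ray*((.06-cam[2])/ray[:,2])[:,None];print('hole',k.mean(0),cv2.minAreaRect(q[:,:2].astype(np.float32)))
m=b&(z<.045)&(abs(X)<.05)&(abs(Y)<.02);print('bottom',m.sum(),np.percentile(z[m],[5,25,50,75]),)
p,r=pose();print(p.round(4),get_obs()['grip_width'])
E
```

```text
top z 0.06076055605308646 X [-0.10869763  0.10972665] Y [-0.03665036  0.0335398 ]
((0.5710101127624512, 0.19349662959575653), (0.07155165821313858, 0.24800275266170502), 68.15370178222656)
hole [219.38461538 209.28846154] ((0.5732273459434509, 0.1917254477739334), (0.030976509675383568, 0.06432482600212097), 65.82069396972656)
bottom 138 [0.03109331 0.03472227 0.03711167 0.03999344]
[ 0.5142 -0.2368  0.3658] 0.019525731792147928
```

The gauge is held. The mortise mouth is at about (0.5735, 0.192) and the beam yaw at about -22°, and the beam and hole measurements agree. Carrying it over.

>>> move_arm(commands=[[[-0.1,-0.3,0,0,0,0],[-0.38,-1.1,0,0,0,-0.01],[-0.77,-2.2,0,0,0,-0.02],[-1.19,-3.4,0,0,0,-0.03],[-1.61,-4.6,0,0,0,-0.04],[-2.03,-5.8,0,0,0,-0.05],[-2.45,-7.0,0,0,0,-0.06],[-2.83,-8.1,0,0,0,-0.07],[-3.18,-9.1,0,0,0,-0.08],[-3.42,-9.8,0,0,0,-0.089],[-3.53,-10.12,0,0,0,-0.089],[-3.57,-10.22,0,0,0,-0.089]]])

```text
time: 5.78
position: [0.5729, 0.1927, 0.3637]
tool_rot: [0.982, -0.19, -0.001, 0.001]
ft_force: [0.3, -0.3, -3.4]
grip_width: 0.0203
grip_force: 35.0
```

>>> move_arm(commands=[[[0,0,0,0,0,0],[0,0,0,0,0,0],[0,0,0,0,0,0],[0,0,0,0,0,0]]])

```text
time: 6.28
position: [0.5734, 0.1915, 0.3649]
tool_rot: [0.982, -0.191, 0.0, 0.0]
ft_force: [-0.4, 0.7, -2.7]
grip_width: 0.0196
grip_force: 35.0
```

```bash
python3 - <<'E'
from h import *
p,r=pose();print(p.round(4),plan(.5735,.192,.319,-22))
c=snap('wrist','w2');snap('side','s2');P=cloud(c);z=P[...,2]
o=p[:2]
near=np.hypot(P[...,0]-o[0],P[...,1]-o[1])<0.1
m=near&(z>.124)&(z<.140);q=P[m];print('bridge',m.sum(),np.median(q[:,2]),cv2.minAreaRect(q[:,:2].astype(np.float32)))
m=(np.hypot(P[...,0]-.574,P[...,1]-.192)<.13)&(z>.055)&(z<.066);q=P[m];print('beam',m.sum(),cv2.minAreaRect(q[:,:2].astype(np.float32)))
E
```

```text
[0.5734 0.1915 0.3649] (array([-0.003, -0.012,  1.146]), array([ 0.   , -0.   , -0.001]))
bridge 5994 0.13118504366450978 ((0.5734785199165344, 0.19104847311973572), (0.04017624258995056, 0.14949548244476318), 67.77037048339844)
beam 7530 ((0.6024652719497681, 0.17989304661750793), (0.07033107429742813, 0.15743961930274963), 68.3438949584961)
```

View pics/w2.png

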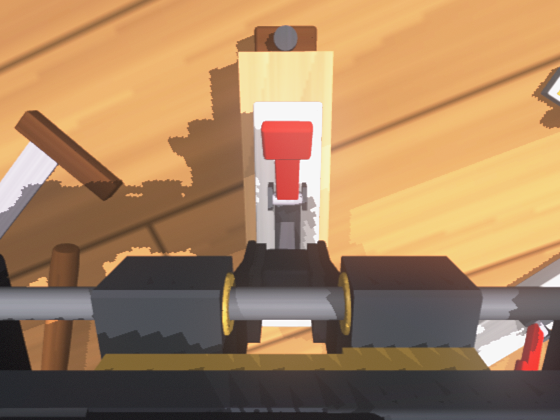

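The wrist view shows the bridge (288,220) centred along the beam, whose top spans columns 238–333. Lowering now.

>>> move_arm(commands=[[[0,0,0.2,0,0,0],[0,0,0.5,0,0,0],[0,0,0.8,0,0,0],[0,0,1.05,0,0,0],[0,0,1.2,0,0,0],[0,0,1.26,0,0,0],[0,0,1.32,0,0,0],[0,0,1.38,0,0,0],[0,0,1.42,0,0,0],[0,0,1.42,0,0,0]]])

```text
time: 7.62
position: [0.5734, 0.1921, 0.3084]
tool_rot: [0.982, -0.191, 0.0, -0.0]
ft_force: [-0.2, 0.6, -0.5]
grip_width: 0.0195
grip_force: 35.0
```

```bash
python3 - <<'E'
from h import *
o=get_obs();p,r=pose();print(p.round(4),r.as_matrix().round(4)[:,2],o['ft_force'].round(2),o['moment'].round(2))
c=snap('wrist','w3');P=cloud(c);z=P[...,2]
near=np.hypot(P[...,0]-p[0],P[...,1]-p[1])<0.1
m=near&(z>.07)&(z<.084);q=P[m];print('bridge',m.sum(),np.median(q[:,2]),cv2.minAreaRect(q[:,:2].astype(np.float32)))
A=np.c_[q[:,:2],np.ones(len(q))];print(np.linalg.lstsq(A,q[:,2],rcond=None)[0])
E
```

```text
[0.5734 0.1921 0.3084] [ 6.e-04  0.e+00 -1.e+00] [-0.17  0.58 -0.51] [ 0.04  0.16 -0.07]
bridge 6064 0.07503685785070525 ((0.5735706686973572, 0.19160188734531403), (0.04008620232343674, 0.14948098361492157), 67.8616714477539)
[-0.01549652 -0.00401551  0.08556463]
```

The bridge is resting on the beam: its weight has gone off the wrist and its top is level at 0.075–0.076 m. Pushing the probe down in stages while watching the force.

>>> move_arm(commands=[[[0,0,0.08,0,0,0],[0,0,0.16,0,0,0],[0,0,0.24,0,0,0],[0,0,0.32,0,0,0],[0,0,0.4,0,0,0],[0,0,0.45,0,0,0],[0,0,0.45,0,0,0]]])

```text
time: 8.55
position: [0.5735, 0.192, 0.2895]
tool_rot: [0.982, -0.191, 0.0, 0.0]
ft_force: [-0.5, 0.2, -0.1]
grip_width: 0.0194
grip_force: 35.0
```

```bash
python3 - <<'E'
from h import *
c=load('top0');P=cloud(c);ang=np.deg2rad(-21.9);ex=np.array([np.cos(ang),np.sin(ang)]);ey=np.array([-ex[1],ex[0]])
d=P[...,:2]-[.5735,.192];X=d@ex;Y=d@ey;z=P[...,2]
for y0 in np.arange(-.014,.014,.003):
    m=(abs(X)<.022)&(Y>=y0)&(Y<y0+.003)&(z>0);print(round(y0,3),m.sum(),np.percentile(z[m],[10,50,90]).round(4) if m.any() else '')
E
```

```text
-0.014 13 [0.0539 0.0595 0.0643]
-0.011 2 [0.0434 0.0503 0.0571]
-0.008 13 [0.035  0.0395 0.0426]
-0.005 14 [0.0346 0.0373 0.0408]
-0.002 15 [0.0328 0.0361 0.0429]
0.001 11 [0.034  0.0351 0.0407]
0.004 15 [0.0308 0.0371 0.0436]
0.007 12 [0.0348 0.0361 0.0397]
0.01 24 [0.0356 0.041  0.0558]
0.013 21 [0.0409 0.056  0.0633]
```

>>> move_arm(commands=[[[0,0,0.025,0,0,0],[0,0,0.05,0,0,0],[0,0,0.075,0,0,0]]])

```text
time: 8.93
position: [0.5734, 0.192, 0.2871]
tool_rot: [0.982, -0.191, 0.0, 0.0]
ft_force: [-1.8, -2.2, 1.9]
grip_width: 0.0199
grip_force: 35.0
```

>>> move_arm(commands=[[[0,0,0.02,0,0,0],[0,0,0.04,0,0,0]]])

```text
time: 9.18
position: [0.5734, 0.192, 0.2853]
tool_rot: [0.982, -0.191, 0.0, 0.0]
ft_force: [-1.0, -2.2, 3.3]
grip_width: 0.0196
grip_force: 35.0
```

>>> move_arm(commands=[[[0,0,0.015,0,0,0],[0,0,0.03,0,0,0]]])

```text
time: 9.43
position: [0.5734, 0.192, 0.2842]
tool_rot: [0.982, -0.191, 0.0, 0.0]
ft_force: [-0.4, -2.3, 2.7]
grip_width: 0.0194
grip_force: 35.0
```

>>> move_arm(commands=[[[0,0,0.015,0,0,0],[0,0,0.03,0,0,0]]])

```text
time: 9.68
position: [0.5735, 0.1921, 0.284]
tool_rot: [0.982, -0.191, 0.0, -0.0]
ft_force: [-3.5, -2.5, 10.2]
grip_width: 0.0199
grip_force: 35.0
```

Contact: the force rose to 10 N and travel stopped at a depth of about 24.5 mm, which agrees with the camera estimate of about 24 mm. Releasing and rising.

>>> move_arm(commands=[[[0,0,0,0,0,0],[0,0,0,0,0,0],[0,0,0,0,0,0],[0,0,0,0,0,0],[0,0,0,0,0,0],[0,0,0,0,0,0]]], claw=-0.3)

```text
time: 10.42
position: [0.5734, 0.1921, 0.2829]
tool_rot: [0.982, -0.191, -0.0, -0.0]
ft_force: [0.3, 0.8, 1.0]
grip_width: 0.0564
grip_force: 0.0
```

>>> move_arm(commands=[[[0,0,-0.3,0,0,0],[0,0,-0.9,0,0,0],[0,0,-1.7,0,0,0],[0,0,-2.2,0,0,0],[0,0,-2.2,0,0,0],[0,0,-2.2,0,0,0]]])

```text
time: 11.18
position: [0.573, 0.192, 0.3706]
tool_rot: [0.982, -0.191, -0.0, 0.0]
ft_force: [-1.3, -0.5, 0.4]
grip_width: 0.0568
grip_force: 0.0
```

```bash
python3 - <<'E'
from h import *
o=get_obs();p,r=pose();print(p.round(4),o['ft_force'].round(2),o['grip_width'],o['time'])
c=snap('wrist','w4');P=cloud(c);z=P[...,2];hsv=cv2.cvtColor(c['pixels'],cv2.COLOR_BGR2HSV)
near=np.hypot(P[...,0]-.5735,P[...,1]-.192)<0.1
m=near&(z>.07)&(z<.082);q=P[m];print('bridge',m.sum(),np.median(q[:,2]),cv2.minAreaRect(q[:,:2].astype(np.float32)))
m=near&(z>.12)&(hsv[...,2]<90)&(np.hypot(P[...,0]-.5735,P[...,1]-.192)<.02);q=P[m];print('head',m.sum(),np.percentile(q[:,2],[20,50,80]),cv2.minAreaRect(q[:,:2].astype(np.float32)))
red=near&((hsv[...,0]<6)|(hsv[...,0]>174))&(hsv[...,1]>180);q=P[red];print('red',red.sum(),q.mean(0),q[:,2].min(),q[:,2].max())
E
```

```text
[0.573  0.192  0.3706] [-1.35 -0.5   0.43] 0.05679171790616951 11.175
bridge 5945 0.0752178199220486 ((0.5739039182662964, 0.19106850028038025), (0.0401512011885643, 0.14911115169525146), 68.04862976074219)
head 13 [0.12876524 0.13087794 0.13166463] ((0.5781468749046326, 0.1989765167236328), (0.0006234062020666897, 0.01763245277106762), 67.78352355957031)
red 230 [0.63347554 0.16901128 0.12173596] 0.08849923805685482 0.12461828156953372
```

View pics/w4.png

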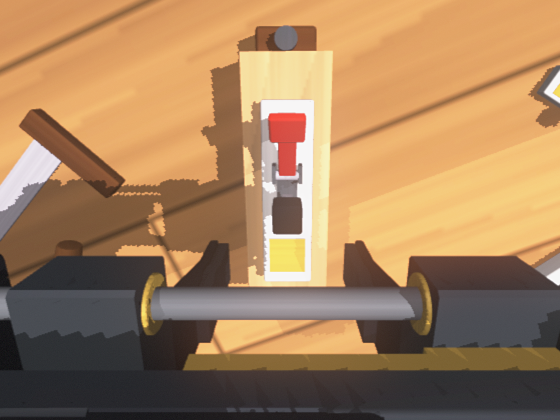

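The wrist view shows the gauge flat on the beam, the probe head sunk at (287,215) and the raised red lever pad at (287,127). I'll close the fingers, move 58 mm along the gauge's +x, and press down.

>>> move_arm(commands=[[[0.5,0,0,0,0,0],[1.1,0,0,0,0,0],[1.47,0,0,0,0,0],[1.47,0,0,0,0,0],[1.47,0,0,0,0,0],[1.47,0,0.5,0,0,0],[1.47,0,1.1,0,0,0],[1.47,0,1.1,0,0,0]]], claw=1)

```text
time: 12.22
position: [0.6263, 0.1704, 0.3251]
tool_rot: [0.982, -0.191, -0.003, 0.001]
ft_force: [0.3, 0.0, 0.6]
grip_width: 0.0003
grip_force: 0.0
```

```bash
python3 - <<'E'
from h import *
print(plan(.6273,.1698,.269,-22),get_obs()['grip_width'],pose()[0])
E
```

```text
(array([3.600e-02, 1.000e-03, 1.401e+00]), array([0.003, 0.005, 0.   ])) 0.00031036864718804024 [0.62628661 0.17039138 0.3250585 ]
```

>>> move_arm(commands=[[[0.03,0,0.15,0,0,0],[0.03,0,0.3,0,0,0],[0.03,0,0.45,0,0,0],[0.03,0,0.6,0,0,0],[0.03,0,0.75,0,0,0],[0.03,0,0.9,0,0,0],[0.03,0,1.05,0,0,0],[0.03,0,1.15,0,0,0]]])

```text
time: 13.22
position: [0.6287, 0.1697, 0.2804]
tool_rot: [0.982, -0.191, -0.0, 0.0]
ft_force: [1.4, 0.6, 3.7]
grip_width: 0.0007
grip_force: 1.3
```

>>> move_arm(commands=[[[0,0,0.06,0,0,0],[0,0,0.12,0,0,0]]])

```text
time: 13.48
position: [0.6291, 0.1696, 0.276]
tool_rot: [0.982, -0.191, 0.0, 0.0]
ft_force: [1.6, -0.7, 2.9]
grip_width: 0.0002
grip_force: 1.4
```

>>> move_arm(commands=[[[0,0,0.04,0,0,0],[0,0,0.08,0,0,0],[0,0,0.08,0,0,0]]])

```text
time: 13.85
position: [0.6289, 0.1696, 0.2728]
tool_rot: [0.982, -0.191, -0.0, -0.0]
ft_force: [-0.2, -0.0, 1.5]
grip_width: 0.0008
grip_force: 1.0
```

>>> move_arm(commands=[[[0,0,0.03,0,0,0],[0,0,0.05,0,0,0]]])

```text
time: 14.1
position: [0.629, 0.1696, 0.271]
tool_rot: [0.982, -0.191, 0.0, 0.0]
ft_force: [1.8, -0.7, 1.9]
grip_width: 0.0004
grip_force: 1.5
```

>>> move_arm(commands=[[[0,0,0.03,0,0,0],[0,0,0.05,0,0,0]]])

```text
time: 14.35
position: [0.6291, 0.1696, 0.2698]
tool_rot: [0.982, -0.191, 0.0, -0.0]
ft_force: [-0.4, -1.9, 10.1]
grip_width: 0.0005
grip_force: 4.8
```

>>> move_arm(commands=[[[0,0,0.02,0,0,0],[0,0,0.04,0,0,0]]])

```text
time: 14.6
position: [0.6291, 0.1696, 0.2695]
tool_rot: [0.982, -0.191, 0.0, -0.0]
ft_force: [-2.6, -1.5, 16.0]
grip_width: 0.0004
grip_force: 7.9
```

>>> move_arm(commands=[[[0,0,0.025,0,0,0],[0,0,0.05,0,0,0]]])

```text
time: 14.85
position: [0.6291, 0.1697, 0.2691]
tool_rot: [0.982, -0.191, 0.001, -0.0]
ft_force: [-3.8, -1.7, 23.9]
grip_width: 0.0005
grip_force: 12.0
```

>>> move_arm(commands=[[[0,0,0.02,0,0,0],[0,0,0.04,0,0,0]]])

```text
time: 15.1
position: [0.629, 0.1697, 0.2689]
tool_rot: [0.982, -0.191, 0.001, -0.0]
ft_force: [-6.8, -1.9, 30.6]
grip_width: 0.0006
grip_force: 14.8
```

>>> move_arm(commands=[[[0,0,-0.2,0,0,0],[0,0,-0.6,0,0,0],[0,0,-1.3,0,0,0],[-0.5,0,-2.2,0,0,0],[-1.2,0,-2.8,0,0,0],[-1.5,0,-2.8,0,0,0],[-1.5,0,-2.8,0,0,0],[-1.5,0,-2.8,0,0,0]]])

```text
time: 16.1
position: [0.5738, 0.1918, 0.3743]
tool_rot: [0.982, -0.191, -0.001, 0.0]
ft_force: [0.3, -0.5, 0.4]
grip_width: 0.0007
grip_force: 0.0
```

```bash
python3 - <<'E'
from h import *
p,r=pose();print(p.round(4),get_obs()['time'])
c=snap('wrist','w5');s=snap('side','s5');hs=[]
ex=np.array([.928,-.373])
for nm in('w4','w5','s2','s5'):
    c=load(nm);P=cloud(c);z=P[...,2];hsv=cv2.cvtColor(c['pixels'],cv2.COLOR_BGR2HSV);d=P[...,:2]-[.5737,.1915]
    X=d@ex;Y=d@np.array([.373,.928]);near=(abs(X)<.1)&(abs(Y)<.03)
    red=near&((hsv[...,0]<6)|(hsv[...,0]>174))&(hsv[...,1]>180)&(z>.07)
    m=near&(z>.07)&(z<.082);h=near&(abs(X)<.012)&(abs(Y)<.012)&(z>.12)&(z<.14)
    rc=cv2.minAreaRect(P[m][:,:2].astype(np.float32)) if m.sum()>9 else None
    q=P[red];print(nm,'bridge',rc,'head',h.sum(),np.median(z[h]) if h.any() else 0,'red',red.sum(),[ (round(a,3),np.median(z[red&(X>=a)&(X<a+.01)]).round(4)) for a in np.arange(.02,.09,.01) if (red&(X>=a)&(X<a+.01)).sum()>3])
im=load('s5')['pixels'];a=cv2.resize(im[190:290,200:360],None,fx=4,fy=4,interpolation=2);cv2.imwrite('pics/c5.png',a)
E
```

```text
[0.5738 0.1918 0.3743] 16.1
w4 bridge ((0.5739039182662964, 0.19106850028038025), (0.0401512011885643, 0.14911115169525146), 68.04862976074219) head 1000 0.13112056770527858 red 230 [(np.float64(0.04), np.float64(0.1106)), (np.float64(0.06), np.float64(0.1225))]
w5 bridge ((0.5839859843254089, 0.1869123876094818), (0.0400923416018486, 0.12701518833637238), 68.01387023925781) head 985 0.131128142192064 red 791 [(np.float64(0.05), np.float64(0.0859)), (np.float64(0.06), np.float64(0.0862)), (np.float64(0.07), np.float64(0.086))]
s2 bridge None head 40 0.13632801002643086 red 97 [(np.float64(0.02), np.float64(0.1477)), (np.float64(0.03), np.float64(0.1566)), (np.float64(0.04), np.float64(0.1656)), (np.float64(0.05), np.float64(0.1739)), (np.float64(0.06), np.float64(0.1782))]
s5 bridge ((0.5743710398674011, 0.1940753012895584), (0.04203137755393982, 0.15047256648540497), 68.64200592041016) head 60 0.13095476038462645 red 75 [(np.float64(0.02), np.float64(0.088)), (np.float64(0.03), np.float64(0.0865)), (np.float64(0.04), np.float64(0.0861)), (np.float64(0.05), np.float64(0.0875)), (np.float64(0.06), np.float64(0.0864)), (np.float64(0.07), np.float64(0.0876))]
```

View pics/c5.png

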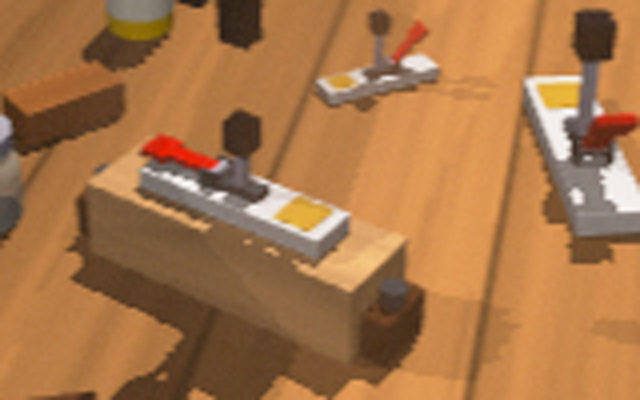

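The side crop shows the gauge flat on the beam with the lever level at (180,155). The lever top is at 0.086 m all along, and the head height is unchanged at 0.131 m. The gripper is clear, so I'm handing in.

```bash
python3 -c "
from rig import *
print(hand_in())"
```

```text
the job is handed in; nothing more can be done
None
```

The job is handed in at about 16 s: the gauge stands flat on the beam with its probe on the mortise bottom (about 24.5 mm deep, last reading about 10 N) and the lever pressed level; I touched nothing else, and no verdict was returned.

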